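# Swing back a weighted hold-down arm and fit the hub collar

### The job

The blue weighted arm is holding the clutch disc down in the fixture. Slowly lift it by its black handle up past its balance point and ease it over until it leans back on its stop screw and stays open by itself: do not let it drop either way, and do not force it against the stop. Then fit the brass collar over the steel spigot in the middle of the disc, gently and fully home on the hub, leave the arm standing open, and leave the other things on the bench alone.

Things in the scene. Friction and masses are not known exactly. Their poses are not given: they have to be found in the camera images.
- fixture: Fixed aluminium fixture carrying a black 200 mm clutch disc, the pivot bracket, the blue arm and the stop post. Origin on the bench under the disc centre. Its y axis runs from the disc centre to the arm's pivot and on to the stop post, its x axis to the handle's side, z up. Turned up to 0.15 rad. Disc rim top at z 22 mm.
- hub_face (a point): Centre of the hub's flat top (50 mm across), 32 mm above the bench, where the collar's underside must come to rest. A steel spigot, 24 mm in diameter, rises 28 mm above it; its top 4 mm taper to 18 mm. z up.
- pivot (a point): Middle of the arm's hinge axis, 100 mm above the bench and 135 mm from the disc centre along fixture y. The hinge axis lies along fixture x.
- handle (a point): Grip point on the axis of the black handle: a round bar 18 mm in diameter lying along fixture x, standing out sideways from the arm's end, grip length 28 mm to either side. 200 mm from the hinge axis and 62 mm to the +x side of the arm. Moves with the arm; arm shut it is 100 mm above the bench.
- fork_arm (a joint): Angle of the blue arm (24 mm wide, 16 mm thick, 0.85 kg plus weight on its tail), rad: 0 shut and level, 1.57 upright, growing as it swings over. Weight on the tail differs: balance is anywhere from 0.5 to 1.0; below it the arm falls shut, above it falls open. Handle load up to about 5 N. The stop is met anywhere from 1.57 to 2.15.
- back_stop: Stop post, 30 mm square, 234 mm high over the base plate, fixed 125 mm beyond the pivot; origin at its foot. It carries the rubber-tipped stop screw, which meets the arm's back 120 mm above the pivot. The screw is set differently each time, so where the arm stops must be felt. The rubber gives 1 mm for 6 N and bears at most 30 N.
- collar: Loose plain brass collar: outside 44 mm, bore 26 mm, height 18 mm, 0.12 kg. Origin at the centre of its underside, z along the bore. Stands on the bench, on the robot's right of the fixture.
- spacer_ring: Grey steel spacer ring, 52 mm across, 10 mm high, flat on the bench; not needed. Origin under its centre.
- guide_pin: Pale stepped steel pin, 38 mm foot, 58 mm tall, standing on the bench; not needed. Origin under its centre.
- spring_a: Green damper spring with blue core, 22 mm across, 26 mm tall, standing; not needed. Origin under its centre.
- spring_b: Green damper spring like the other two, 22 mm across, 26 mm tall; not needed. Origin under its centre.
- spring_c: Green damper spring like the other two, 22 mm across, 26 mm tall; not needed. Origin under its centre.
- tin_cup: Small open metal cup, 56 mm across, 35 mm tall; not needed. Origin under its centre.
- caliper: Vernier caliper lying flat, 190 mm long, 66 mm wide at the jaws; not needed. Origin under its middle.
- hex_key: Hex key lying flat, 89 mm long, 8 mm thick; not needed. Origin under its middle.
- oil_can: Squeeze oiler with a red spout, 47 mm across, 140 mm tall, standing; not needed. Origin under its centre.
Not all that is in view belongs to the job. Of the things that look like the collar, take the one that is farthest to the robot's right at the start.

How it is judged:
On the way:
1. the arm rests open on its stop, let go (contact force between fork_arm and back_stop above 0.5 N and value of joint fork_arm above 1.5 rad and velocity of joint fork_arm between -0.05 and 0.05 rad/s and contact force between each of the fingers, the arm and fork_arm below 0.05 N), for 0.3 s.
At the end, for the whole second after the job is handed in: Arm leaning on its stop screw by itself (angle over 1.5 rad, pressing on the stop, still); collar over the spigot, upright, its underside within 2 mm of the hub face and within 3 mm of centre, at rest; nothing held (contact force between fork_arm and back_stop above 0.5 N and value of joint fork_arm above 1.5 rad and velocity of joint fork_arm between -0.05 and 0.05 rad/s and horizontal distance between collar and hub_face below 0.003 m and z of collar in the frame of hub_face between -0.003 and 0.002 m and angle between collar's own z axis and vertical below 0.06 rad and linear speed of collar below 0.02 m/s); the robot touches nothing.
It fails at once if the arm is dropped or flung: it swings faster than 1.5 rad/s either way (velocity of joint fork_arm above 1.5 rad/s or velocity of joint fork_arm below -1.5 rad/s).
It fails at once if the arm is forced or banged against its stop: more than 30 N (contact force between fork_arm and back_stop above 30 N).
It fails at once if the collar is rammed against the fixture: more than 60 N (contact force between collar and fixture above 60 N).
It fails at once if another thing on the bench is pushed more than 20 mm (distance of any of spacer_ring, guide_pin, spring_a, spring_b, spring_c, tin_cup, caliper, hex_key, oil_can from where it was at the start of the episode above 0.02 m).
It also fails if it takes over 72 s, if anything falls off the work surface, if the arm or the gripper's body presses on something with over 40 N, if the wrist force passes 120 N, or if a joint passes its speed limit or range.

### The arm

A 6-joint arm with a two-finger parallel gripper is mounted at the origin on a cart in front of the work surface, level with it; the furniture and walls round the work are solid. World frame = base frame: x ahead of the robot, y to its left, z up, the work surface at z = 0. Lengths are in m, angles in rad, forces in N, time in s.
With the tool pointing down it reaches from about 0.35 to 0.975 m from the base axis. Payload 4.9 kg.
Tool frame: the origin (TCP) lies at the very end of the fingers, on their centre line; the grasp point (between the pads) lies 19 mm behind it (ctrl.grasp_offset is the distance from the TCP to the grasp point, in m); z points along the fingers, y is the line along which they close (so a half turn about z gives the same grasp; the last joint's range is limited). The gripper opens to 85 mm and grips with 20 to 120 N. Pads are 22 mm wide; open, the fingers measure 114 mm over their backs; the gripper's body (76 mm by 85 mm) begins 54 mm behind the grasp point. The pads swing forward as they close: fully open they stand 13 mm farther back than shut.
Start: joints at [-1.321, 0.053, 1.613, -0, 1.476, -0.119], TCP at [0.225, -0.583, 0.231] pointing down, gripper open.
Joint ranges: [-3.01, 3.01], [-1.01, 2.22], [0.06, 2.58], [-1.02, 4.17], [0.09, 2.62], [-3.14, 3.14]. Speed limits (rad/s): [2.57, 2.57, 3.14, 3.14, 3.14, 3.14].

### API

Orientations are given as a rotation vector (axis times angle).
In Python, from station import ctrl, optics gives the robot as it stands.
- The arm moves only by the shell command python3 -m handwheel 'ROWS' [OPENING] [FORCE]. ROWS is JSON, a list of rows, each an object of numbers: "tx", "ty", "tz": the shift along the tool's x, y, z in mm; "roll": the turn about the tool's z in rad. A call has 1 to 12 rows; each row shifts and turns the commanded pose from where the row before left it, along the tool's axes as they then stand; what a row does not reach is not made up. A row lasts 1/12 s, in which the tool goes at most 41.7 mm and 7.16 degrees, less where a joint would pass 70% of its speed; a pose out of reach is approached as far as the arm can. A call with a gripper value outside its range is refused whole. OPENING is the finger opening in mm, from 0 to 85.4, set as the call begins (- or left out, the last holds). The fingers move at their own pace and stop on an object; FORCE is the grip in N (left out, the last holds). Time passes only in rows, so rows that do not move let the fingers close. It gives the time, the measured TCP pose, the force, the opening and the grip force at its end, in the units of the state.
- ctrl.get_obs(): the state, without advancing time (a new reading comes with each control period).
- optics.get_image(name): name is "scene" or "side" or "wrist"; returns (picture, depth): 384x512x3 uint8, red, green, blue; 384x512 float32, m along the optical axis (not along the pixel's ray), 0 where there is no reading.
- optics.camera_params(name): a dict with "mtx" (3x3 intrinsics, pixels), "extrinsics" (4x4, takes a point from camera to world coordinates); the wrist camera has in their place "tool_from_camera" (4x4, takes a point from camera to tool coordinates, whose origin is the TCP and whose axes are the flange's). Camera axes: x right, y down, z forward; pixel columns grow to the right and rows downward; lengths in m; the calibration is good to about 2 mm. A picture is of the moment at which its call begins: read the wrist's pose just before it. camera_params takes no time and is no camera call.
- ctrl.finish_job(): hands the job in; it is judged then, once.
The state is a dict: "t": time; "q": joint angles; "dq": joint speeds; "effort": joint torques, N m; "tool_pos": TCP position; "tool_rot": TCP orientation; "contact_force": force on the tool from outside, world axes, zero at the start; "wrist_torque": the same for the moment, N m; "opening": finger opening in m; "grip_force": force on a finger pad.
Only numpy, scipy, OpenCV 4.12 (cv2) and the standard library are available. Lean on these libraries where they do the work, as an engineer would, in place of code of your own. Each camera call takes 0.05 s, during which the arm holds its last target. There are 200 camera calls.

## Working session

There is one attempt and no reset: what is moved stays moved. The work goes in short steps, Python scripts to look and compute and a shell command to move; the robot and the scene stay as the last step left them, time stands still between calls to the robot, and variables do not carry over. Pictures are saved under pics/ and viewed, at most 10 in all, crops included, and the job is handed in when it is done.

```bash
mkdir -p pics; ls
python3 - <<'E'
from station import ctrl, optics
import cv2,numpy as np
o=ctrl.get_obs();print({k:np.round(v,3) for k,v in o.items()}, ctrl.grasp_offset)
ims=[]
for n in ["scene","side"]:
    p,d=optics.get_image(n); np.savez(f"pics/{n}0.npz",p=p,d=d)
    c=optics.camera_params(n); print(n,np.round(c["mtx"],1).tolist(),np.round(c["extrinsics"],3).tolist())
    cv2.imwrite(f"pics/{n}0.png",cv2.resize(p[:,:,::-1],(800,600),interpolation=cv2.INTER_CUBIC))
E
```

```text
pics
{'t': np.float64(0.0), 'q': array([-1.321,  0.053,  1.614,  0.   ,  1.476, -0.119]), 'dq': array([-0.001,  0.   , -0.001,  0.001,  0.001,  0.   ]), 'effort': array([ 0.0000e+00, -3.9368e+01, -3.7017e+01, -0.0000e+00,  7.0000e-03,
        0.0000e+00]), 'tool_pos': array([ 0.225, -0.582,  0.23 ]), 'tool_rot': array([-3.086, -0.576,  0.   ]), 'contact_force': array([ 0.478, -0.236, -0.528]), 'wrist_torque': array([-0.045, -0.001,  0.03 ]), 'grip_force': np.float64(0.0), 'opening': np.float64(0.085)} 0.0187
scene [[395.4, 0.0, 248.6], [0.0, 395.4, 192.8], [0.0, 0.0, 1.0]] [[0.742, -0.381, 0.552, -0.075], [-0.671, -0.431, 0.604, -0.556], [0.008, -0.818, -0.575, 0.712], [0.0, 0.0, 0.0, 1.0]]
side [[351.6, 0.0, 256.7], [0.0, 351.6, 195.1], [0.0, 0.0, 1.0]] [[0.973, -0.123, 0.197, 0.364], [-0.232, -0.515, 0.825, -0.62], [0.0, -0.848, -0.53, 0.551], [0.0, 0.0, 0.0, 1.0]]
```

View pics/scene0.png

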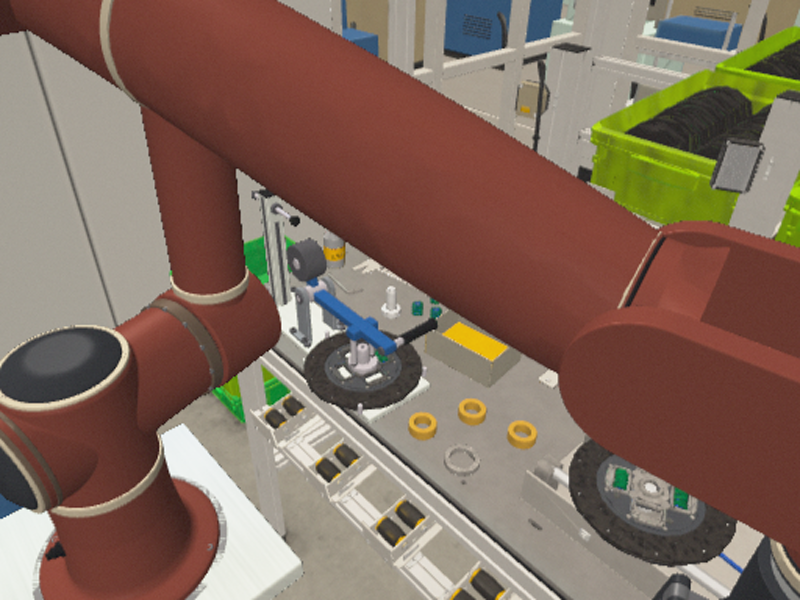

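View pics/side0.png

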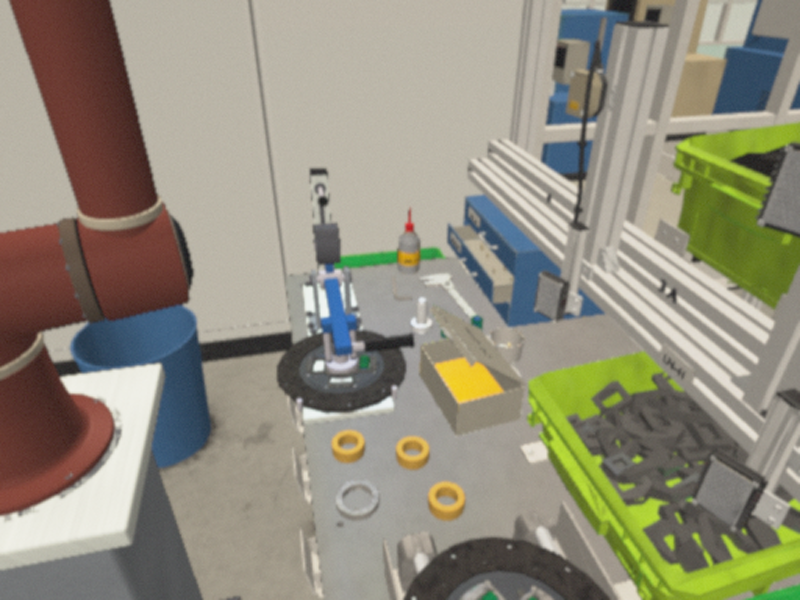

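The scene view shows the fixture with its blue arm and black handle (bar about (398,343) to (437,323)). There are three brass collars, at (423,425), (472,411) and (521,434). The side view shows the handle at about (362,345) to (412,340) and the collars at (348,445), (412,452) and (447,500).

```bash
cat > h.py <<'E'
import cv2,numpy as np
from station import ctrl, optics
def ray(n,u,v,c=None):
    c=c or optics.camera_params(n); K=c["mtx"];E=c["extrinsics"]
    d=E[:3,:3]@np.linalg.solve(K,[u,v,1.]); return E[:3,3],d
def onz(n,u,v,z,E=None):
    o,d=ray(n,u,v); return o+d*(z-o[2])/d[2]
def proj(n,P):
    c=optics.camera_params(n); E=np.linalg.inv(c["extrinsics"]); p=E[:3,:3]@P+E[:3,3]; p=c["mtx"]@p; return p[:2]/p[2]
def two(a,b):
    (o1,d1),(o2,d2)=a,b; A=np.c_[d1,-d2]; s=np.linalg.lstsq(A,o2-o1,rcond=None)[0]
    p,q=o1+s[0]*d1,o2+s[1]*d2; return (p+q)/2,np.linalg.norm(p-q)
E
python3 - <<'E'
from h import *
for n in ["scene","side"]:
    f=np.load(f"pics/{n}0.npz");p,d=f["p"],f["d"]
    c=optics.camera_params(n);K=c["mtx"];E=c["extrinsics"]
    v,u=np.mgrid[:384,:512]
    X=np.stack([(u-K[0,2])/K[0,0]*d,(v-K[1,2])/K[1,1]*d,d],-1)@E[:3,:3].T+E[:3,3]
    h=cv2.cvtColor(p,cv2.COLOR_RGB2HSV)
    def blobs(m,name,mn=25):
        k,l,s,ce=cv2.connectedComponentsWithStats(m.astype(np.uint8))
        for i in range(1,k):
            if s[i,4]>mn:
                q=X[(l==i)&(d>0)]
                print(n,name,s[i,4],ce[i].round(1),"med",np.median(q,0).round(3),"min",np.percentile(q,2,0).round(3),"max",np.percentile(q,98,0).round(3))
    near=(d>0)&(X[...,2]<.4)&(X[...,2]>-.02)&(X[...,0]<.9)&(X[...,1]<.5)&(X[...,1]>-.7)
    blobs((h[...,0]>12)&(h[...,0]<24)&(h[...,1]>130)&near,"brass")
    blobs((h[...,0]>100)&(h[...,0]<120)&(h[...,1]>130)&(X[...,2]>.05)&near,"blue")
    dark=(h[...,2]<60)&near
    blobs(dark&(X[...,2]>.07),"darkhigh")
    blobs(dark&(X[...,2]<.04)&(X[...,1]>-.2),"disc",300)
E
```

```text
scene brass 108 [213.6 162. ] med [0.603 0.357 0.037] min [0.592 0.351 0.022] max [0.629 0.381 0.051]
scene brass 61 [307.2 214.8] med [ 0.64  -0.027  0.024] min [ 0.591 -0.098  0.021] max [0.65  0.03  0.055]
scene brass 223 [301.6 263.1] med [ 0.49  -0.133  0.016] min [ 0.473 -0.152  0.003] max [ 0.511 -0.113  0.021]
scene brass 234 [270.  272.2] med [ 0.412 -0.103  0.017] min [ 0.393 -0.122  0.002] max [ 0.432 -0.083  0.021]
scene brass 246 [333.7 277.7] med [ 0.511 -0.215  0.016] min [ 0.493 -0.234  0.003] max [ 0.532 -0.195  0.021]
scene blue 636 [227.2 206.2] med [0.424 0.061 0.109] min [ 0.404 -0.014  0.097] max [0.448 0.173 0.111]
scene darkhigh 39 [343.1  85.6] med [ 0.736 -0.011  0.366] min [ 0.731 -0.014  0.342] max [ 0.741 -0.008  0.398]
scene darkhigh 32 [170.1 123.3] med [0.431 0.315 0.247] min [0.424 0.304 0.245] max [0.441 0.327 0.249]
scene darkhigh 29 [188.4 141.3] med [0.434 0.237 0.222] min [0.428 0.233 0.214] max [0.442 0.241 0.228]
scene darkhigh 136 [268.6 211.3] med [ 0.49  -0.015  0.107] min [ 0.457 -0.019  0.098] max [ 0.522 -0.008  0.111]
scene darkhigh 657 
[... 1470 characters left out ...]
016  0.315] max [ 0.747 -0.006  0.366]
side darkhigh 115 [117.8 161.4] med [0.247 0.023 0.252] min [0.241 0.012 0.218] max [0.25  0.049 0.28 ]
side darkhigh 28 [ 54.4 169.9] med [ 0.149 -0.015  0.265] min [ 0.145 -0.024  0.247] max [0.151 0.    0.284]
side darkhigh 39 [ 62.1 193.9] med [ 0.149 -0.019  0.219] min [ 0.146 -0.026  0.193] max [ 0.151 -0.005  0.244]
side darkhigh 190 [248.  219.9] med [ 0.488 -0.017  0.104] min [ 0.459 -0.02   0.094] max [ 0.522 -0.011  0.109]
side darkhigh 72 [274.1 373.2] med [ 0.455 -0.344  0.072] min [ 0.446 -0.351  0.07 ] max [ 0.466 -0.337  0.073]
side darkhigh 69 [373.9 379.2] med [ 0.589 -0.385  0.072] min [ 0.582 -0.391  0.07 ] max [ 0.596 -0.379  0.074]
```

Run:
```python
from h import *
for n in ["scene","side"]:
    f=np.load(f"pics/{n}0.npz");p,d=f["p"],f["d"]
    c=optics.camera_params(n);K=c["mtx"];E=c["extrinsics"]
    v,u=np.mgrid[:384,:512]
    X=np.stack([(u-K[0,2])/K[0,0]*d,(v-K[1,2])/K[1,1]*d,d],-1)@E[:3,:3].T+E[:3,3]
    h=cv2.cvtColor(p,cv2.COLOR_RGB2HSV)
    box=lambda a,b,c,d,e,g:(X[...,0]>a)&(X[...,0]<b)&(X[...,1]>c)&(X[...,1]<d)&(X[...,2]>e)&(X[...,2]<g)
    hd=X[(h[...,2]<70)&box(.45,.54,-.04,.01,.09,.12)]
    a=np.polyfit(hd[:,0],hd[:,1],1);print(n,"handle slope",a, "x rng",hd[:,0].min(),hd[:,0].max(),"y at .49",np.polyval(a,.49),hd[:,2].max())
    bl=X[(h[...,0]>100)&(h[...,0]<120)&(h[...,1]>130)&box(.38,.47,.0,.14,.104,.13)]
    ys=np.arange(0,.14,.01);mid=[]
    for y in ys:
        q=bl[abs(bl[:,1]-y)<.006]
        if len(q)>8: mid.append((y,(q[:,0].min()+q[:,0].max())/2,np.ptp(q[:,0])))
    mid=np.array(mid);b=np.polyfit(mid[:,0],mid[:,1],1);print("arm mid x=",b,"z",np.median(bl[:,2]),mid.round(3).tolist())
    dk=box(.3,.56,-.08,.2,.014,.028)&(h[...,2]<110)
    k,l,s,ce=cv2.connectedComponentsWithStats(dk.astype(np.uint8));i=1+np.argmax(s[1:,4]);m=l==i
    q=X[m];(cx,cy),r=cv2.minEnclosingCircle(q[:,:2].astype(np.float32)[:,None]);print("disc",cx,cy,r,np.median(q[:,2]),s[i])
    # spigot
    q=X[box(.39,.47,0,.09,.05,.07)];print("spig",len(q),q.min(0),q.max(0))
```

```text
scene handle slope [-0.03821649  0.00518293] x rng 0.4553716100168477 0.525320045512614 y at .49 -0.01354314812698021 0.11182844026591976
arm mid x= [0.02397175 0.4262466 ] z 0.1089545775771123 [[0.0, 0.426, 0.02], [0.01, 0.427, 0.022], [0.02, 0.426, 0.023], [0.03, 0.427, 0.024], [0.04, 0.431, 0.032], [0.05, 0.428, 0.051], [0.06, 0.427, 0.049], [0.07, 0.423, 0.03], [0.08, 0.428, 0.022], [0.09, 0.428, 0.021], [0.1, 0.43, 0.022], [0.11, 0.428, 0.019], [0.12, 0.43, 0.022], [0.13, 0.43, 0.02], [0.14, 0.43, 0.019]]
disc 0.4277113974094391 0.057192567735910416 0.0999259427189827 0.02233802936557905 [ 194  212   76   50 2185]
spig 95 [0.40528125 0.0459879  0.05014058] [0.45075515 0.06883091 0.0687396 ]
side handle slope [-0.05628014  0.01174095] x rng 0.45781928857777754 0.5236479556060151 y at .49 -0.015836320244278494 0.1097145855689679
arm mid x= [0.03644967 0.427988  ] z 0.10693366063917584 [[0.0, 0.428, 0.02], [0.01, 0.427, 0.02], [0.02, 0.428, 0.021], [0.03, 0.428, 0.023], [0.04, 0.434, 0.034], [0.05, 0.43, 0.048], [0.06, 0.43, 0.047], [0.07, 0.429, 0.024], [0.08, 0.431, 0.018], [0.09, 0.431, 0.018], [0.1, 0.432, 0.017], [0.11, 0.432, 0.018], [0.12, 0.432, 0.018], [0.13, 0.432, 0.015], [0.14, 0.433, 0.016]]
disc 0.42449572682380676 0.06174996867775917 0.10754986107349396 0.020369382213156206 [ 177  212   83   52 2357]
spig 40 [0.40588463 0.05135927 0.05099842] [0.45348513 0.05801251 0.06980479]
```

```bash
python3 -m handwheel '[{"roll":0.1015},{"roll":0.1015},{"roll":0.1015},{"roll":0.1015},{"tx":12,"ty":-29},{"tx":12,"ty":-29},{"tx":12,"ty":-29},{"tx":12,"ty":-29},{"tx":12,"ty":-29},{"tx":12,"ty":-29},{"tx":12,"ty":-29},{"tx":12,"ty":-29}]' 85
python3 -m handwheel '[{"tx":12,"ty":-29},{"tx":12,"ty":-29},{"tx":12,"ty":-29},{"tx":12,"ty":-29},{"tx":12,"ty":-29},{"tx":12,"ty":-29},{"tx":12,"ty":-29},{"tx":12,"ty":-29},{"tx":12,"ty":-29},{"tx":12,"ty":-29},{"tx":12,"ty":-29},{}]' 85
cat >> h.py <<'E'
from scipy.spatial.transform import Rotation as Ro
def to(P):
    o=ctrl.get_obs(); R=Ro.from_rotvec(o["tool_rot"]).as_matrix()
    print("t",round(float(o["t"]),2),"pos",o["tool_pos"].round(4),"R",R.round(3).tolist(),"F",o["contact_force"].round(1)," need tool mm",(1000*R.T@(np.array(P)-o["tool_pos"])).round(1))
E
python3 -c "
from h import *
to([.490,-.010,.080])
to([.490,-.010,.210])"
```

```text
t 0.1 pos [ 0.2252 -0.5824  0.2302] R [[0.933, 0.36, -0.0], [0.36, -0.933, 0.002], [0.0, -0.002, -1.0]] F [-0.5 -0.2  0. ]  need tool mm [ 453.3 -438.2  151.1]
t 0.1 pos [ 0.2252 -0.5824  0.2302] R [[0.933, 0.36, -0.0], [0.36, -0.933, 0.002], [0.0, -0.002, -1.0]] F [-0.5 -0.2  0. ]  need tool mm [ 453.4 -438.4   21.1]$[0]: bad value
$[0]: bad value
```

```bash
python3 -m handwheel '[{"tx":0,"ty":0,"tz":0,"roll":0.1015},{"tx":0,"ty":0,"tz":0,"roll":0.1015},{"tx":0,"ty":0,"tz":0,"roll":0.1015},{"tx":0,"ty":0,"tz":0,"roll":0.1015}]' 85
```

```text
t: 0.43
tool_pos: [0.2252, -0.5826, 0.2305]
tool_rot: [-3.14, 0.066, 0.001]
contact_force: [-0.2, 0.0, -0.1]
opening: 0.0851
grip_force: 0.0
```

```bash
python3 -m handwheel '[{"tx":12,"ty":-29,"tz":0,"roll":0},{"tx":12,"ty":-29,"tz":0,"roll":0},{"tx":12,"ty":-29,"tz":0,"roll":0},{"tx":12,"ty":-29,"tz":0,"roll":0},{"tx":12,"ty":-29,"tz":0,"roll":0},{"tx":12,"ty":-29,"tz":0,"roll":0},{"tx":12,"ty":-29,"tz":0,"roll":0},{"tx":12,"ty":-29,"tz":0,"roll":0},{"tx":12,"ty":-29,"tz":0,"roll":0},{"tx":12,"ty":-29,"tz":0,"roll":0}]' 85
python3 -m handwheel '[{"tx":12,"ty":-29,"tz":0,"roll":0},{"tx":12,"ty":-29,"tz":0,"roll":0},{"tx":12,"ty":-29,"tz":0,"roll":0},{"tx":12,"ty":-29,"tz":0,"roll":0},{"tx":12,"ty":-29,"tz":0,"roll":0},{"tx":12,"ty":-29,"tz":0,"roll":0},{"tx":12,"ty":-29,"tz":0,"roll":0},{"tx":12,"ty":-29,"tz":0,"roll":0},{"tx":12,"ty":-29,"tz":0,"roll":0},{"tx":0,"ty":0,"tz":0,"roll":0}]' 85
python3 -c "
from h import *
to([.490,-.010,.080])
p,d=optics.get_image('wrist');np.savez('pics/w1.npz',p=p,d=d);cv2.imwrite('pics/w1.png',p[:,:,::-1])
print(optics.camera_params('wrist')['tool_from_camera'].round(3).tolist())"
```

```text
t: 1.27
tool_pos: [0.3562, -0.296, 0.2308]
tool_rot: [-3.141, 0.059, 0.001]
contact_force: [0.5, -0.3, 0.3]
opening: 0.0853
grip_force: 0.0
t: 2.1
tool_pos: [0.4745, -0.0367, 0.2308]
tool_rot: [-3.139, 0.05, 0.0]
contact_force: [0.9, -0.3, -0.4]
opening: 0.0853
grip_force: 0.0
t 2.1 pos [ 0.4745 -0.0367  0.2308] R [[0.999, -0.032, -0.0], [-0.032, -0.999, 0.002], [-0.0, -0.002, -1.0]] F [ 0.9 -0.3 -0.4]  need tool mm [ 14.7 -26.8 150.9]
[[-0.001, -0.961, -0.276, 0.069], [1.0, -0.001, 0.0, -0.001], [-0.0, -0.276, 0.961, -0.146], [0.0, 0.0, 0.0, 1.0]]
```

View pics/w1.png

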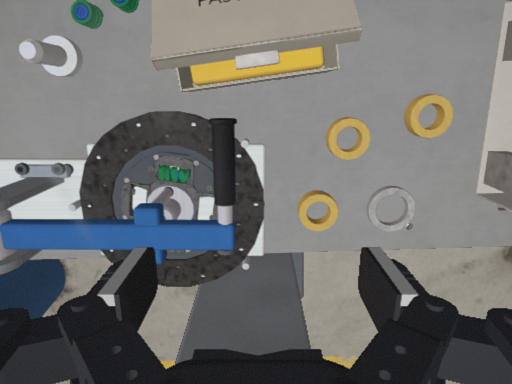

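Wrist view: handle along column 224 (rows 120–205), blue arm at rows 220–248, disc centre near (172,198), target collar at (428,116).

```bash
cat >> h.py <<'E'
def wray(uv,z,obs=None):
    o=obs or ctrl.get_obs(); c=optics.camera_params("wrist"); T=np.eye(4);T[:3,:3]=Ro.from_rotvec(o["tool_rot"]).as_matrix();T[:3,3]=o["tool_pos"]
    E=T@c["tool_from_camera"]; d=E[:3,:3]@np.linalg.solve(c["mtx"],[*uv,1.]); return E[:3,3]+d*(z-E[2,3])/d[2]
E
python3 - <<'E'
from h import *
f=np.load('pics/w1.npz');p=f['p']
h=cv2.cvtColor(p,cv2.COLOR_RGB2HSV)
for r in (130,150,170,190):
    c=np.where(h[r,205:245,2]<50)[0]+205; u=(c.min()+c.max())/2; print(r,c.min(),c.max(),wray((u,r),.1).round(4))
for r in (122,203): print("end",wray((224,r),.105).round(4))
m=(h[...,0]>12)&(h[...,0]<26)&(h[...,1]>120)
cs,_=cv2.findContours(m.astype(np.uint8),cv2.RETR_EXTERNAL,cv2.CHAIN_APPROX_NONE)
for c in cs:
    if cv2.contourArea(c)>300: (u,v),r=cv2.minEnclosingCircle(c);print("ring",u,v,r,wray((u,v),.016).round(4))
m=(h[...,0]>100)&(h[...,0]<120)&(h[...,1]>130)
for u in (20,60,100,200,225):
    c=np.where(m[205:260,u])[0]+205;print(u,c.min(),c.max(),wray((u,(c.min()+c.max())/2),.108).round(4))
E
```

```text
130 212 233 [ 0.5153 -0.0114  0.1   ]
150 213 234 [ 0.4993 -0.0112  0.1   ]
170 214 244 [ 0.4826 -0.0147  0.1   ]
190 215 235 [ 0.4656 -0.0104  0.1   ]
end [ 0.5219 -0.0134  0.105 ]
end [ 0.4558 -0.0094  0.105 ]
ring 317.2872314453125 210.09042358398438 19.947778701782227 [ 0.4154 -0.1025  0.016 ]
ring 347.5 137.5 21.8289794921875 [ 0.4947 -0.1329  0.016 ]
ring 428.0 115.0 24.413209915161133 [ 0.515  -0.2146  0.016 ]
ring 256.55242919921875 61.73688888549805 67.08631896972656 [ 0.5722 -0.0403  0.016 ]
20 220 248 [0.435  0.1641 0.108 ]
60 220 248 [0.4339 0.1303 0.108 ]
100 220 248 [0.4327 0.0966 0.108 ]
200 221 249 [0.429  0.0122 0.108 ]
225 226 249 [ 0.426  -0.0088  0.108 ]
```

```bash
python3 -m handwheel '[{"tx":8,"ty":-13,"tz":15,"roll":0.003},{"tx":8,"ty":-13,"tz":15,"roll":0},{"tx":0,"ty":0,"tz":20,"roll":0},{"tx":0,"ty":0,"tz":20,"roll":0},{"tx":0,"ty":0,"tz":0,"roll":0}]' 85
python3 -c "
from h import *
to([.492,-.011,.080])"
```

```text
t: 2.57
tool_pos: [0.4874, -0.0155, 0.1563]
tool_rot: [-3.14, 0.064, 0.014]
contact_force: [-0.5, 0.4, -1.1]
opening: 0.085
grip_force: 0.0
t 2.57 pos [ 0.4874 -0.0155  0.1563] R [[0.999, -0.041, -0.009], [-0.041, -0.999, 0.001], [-0.009, -0.001, -1.0]] F [-0.5  0.4 -1.1]  need tool mm [ 5.1 -4.7 76.3]
```

```bash
python3 -m handwheel '[{"tx":0,"ty":0,"tz":0,"roll":0},{"tx":0,"ty":0,"tz":0,"roll":0}]' 85
python3 -c "
from h import *
to([.492,-.011,.080])"
```

```text
t: 2.73
tool_pos: [0.491, -0.0161, 0.1623]
tool_rot: [3.141, -0.065, 0.002]
contact_force: [-0.3, 0.9, 0.4]
opening: 0.0847
grip_force: 0.0
t 2.73 pos [ 0.491  -0.0161  0.1623] R [[0.999, -0.041, 0.001], [-0.041, -0.999, -0.0], [0.001, 0.0, -1.0]] F [-0.3  0.9  0.4]  need tool mm [ 0.7 -5.2 82.3]
```

```bash
python3 -m handwheel '[{"tx":0.5,"ty":-5,"tz":16,"roll":0},{"tx":0,"ty":0,"tz":18,"roll":0},{"tx":0,"ty":0,"tz":18,"roll":0},{"tx":0,"ty":0,"tz":16,"roll":0},{"tx":0,"ty":0,"tz":14,"roll":0},{"tx":0,"ty":0,"tz":0,"roll":0},{"tx":0,"ty":0,"tz":0,"roll":0},{"tx":0,"ty":0,"tz":0,"roll":0}]' 85
python3 -m handwheel '[{"tx":0,"ty":0,"tz":0,"roll":0},{"tx":0,"ty":0,"tz":0,"roll":0},{"tx":0,"ty":0,"tz":0,"roll":0},{"tx":0,"ty":0,"tz":0,"roll":0},{"tx":0,"ty":0,"tz":0,"roll":0},{"tx":0,"ty":0,"tz":0,"roll":0}]' 40 30
python3 -m handwheel '[{"tx":0,"ty":0,"tz":0,"roll":0},{"tx":0,"ty":0,"tz":0,"roll":0},{"tx":0,"ty":0,"tz":0,"roll":0},{"tx":0,"ty":0,"tz":0,"roll":0},{"tx":0,"ty":0,"tz":0,"roll":0},{"tx":0,"ty":0,"tz":0,"roll":0}]' 5 30
python3 -c "
from h import *
to([.492,-.011,.080])"
```

```text
t: 3.4
tool_pos: [0.4927, -0.0109, 0.0814]
tool_rot: [3.14, -0.064, 0.005]
contact_force: [0.7, 0.7, 0.9]
opening: 0.085
grip_force: 0.0
t: 3.9
tool_pos: [0.4914, -0.0104, 0.0794]
tool_rot: [3.141, -0.063, 0.0]
contact_force: [0.0, 0.0, -0.6]
opening: 0.0401
grip_force: 0.0
t: 4.4
tool_pos: [0.4913, -0.0092, 0.0794]
tool_rot: [-3.138, 0.063, 0.0]
contact_force: [0.1, 5.0, 1.5]
opening: 0.0165
grip_force: 29.4
t 4.4 pos [ 0.4913 -0.0092  0.0794] R [[0.999, -0.04, -0.0], [-0.04, -0.999, 0.003], [-0.0, -0.003, -1.0]] F [0.1 5.  1.5]  need tool mm [ 0.7  1.8 -0.6]
```

```bash
python3 -c "
import numpy as np
t=np.arange(0,2.21,.05)
for a,b in zip(t,t[1:]): print('%.2f ty %.1f tz %.1f'%(b,-200*(np.cos(a)-np.cos(b)),-200*(np.sin(b)-np.sin(a))))"
```

```text
0.05 ty -0.2 tz -10.0
0.10 ty -0.7 tz -10.0
0.15 ty -1.2 tz -9.9
0.20 ty -1.7 tz -9.8
0.25 ty -2.2 tz -9.7
0.30 ty -2.7 tz -9.6
0.35 ty -3.2 tz -9.5
0.40 ty -3.7 tz -9.3
0.45 ty -4.1 tz -9.1
0.50 ty -4.6 tz -8.9
0.55 ty -5.0 tz -8.7
0.60 ty -5.4 tz -8.4
0.65 ty -5.9 tz -8.1
0.70 ty -6.2 tz -7.8
0.75 ty -6.6 tz -7.5
0.80 ty -7.0 tz -7.1
0.85 ty -7.3 tz -6.8
0.90 ty -7.7 tz -6.4
0.95 ty -8.0 tz -6.0
1.00 ty -8.3 tz -5.6
1.05 ty -8.5 tz -5.2
1.10 ty -8.8 tz -4.8
1.15 ty -9.0 tz -4.3
1.20 ty -9.2 tz -3.9
1.25 ty -9.4 tz -3.4
1.30 ty -9.6 tz -2.9
1.35 ty -9.7 tz -2.4
1.40 ty -9.8 tz -1.9
1.45 ty -9.9 tz -1.5
1.50 ty -10.0 tz -1.0
1.55 ty -10.0 tz -0.5
1.60 ty -10.0 tz 0.0
1.65 ty -10.0 tz 0.5
1.70 ty -9.9 tz 1.0
1.75 ty -9.9 tz 1.5
1.80 ty -9.8 tz 2.0
1.85 ty -9.7 tz 2.5
1.90 ty -9.5 tz 3.0
1.95 ty -9.4 tz 3.5
2.00 ty -9.2 tz 3.9
2.05 ty -9.0 tz 4.4
2.10 ty -8.8 tz 4.8
2.15 ty -8.5 tz 5.3
2.20 ty -8.2 tz 5.7
```

Start with gentle steps, 0.05 rad per row, checking as I go.

```bash
python3 -m handwheel '[{"tx":0,"ty":0,"tz":-5,"roll":0},{"tx":0,"ty":-0.2,"tz":-5,"roll":0},{"tx":0,"ty":-0.7,"tz":-10,"roll":0},{"tx":0,"ty":-1.2,"tz":-9.9,"roll":0},{"tx":0,"ty":-1.7,"tz":-9.8,"roll":0},{"tx":0,"ty":-2.2,"tz":-9.7,"roll":0},{"tx":0,"ty":-2.7,"tz":-9.6,"roll":0},{"tx":0,"ty":0,"tz":0,"roll":0}]' 5 30
python3 -c "
from h import *
to([.492,-.011,.080])"
```

```text
t: 5.07
tool_pos: [0.4915, -0.0006, 0.1395]
tool_rot: [-3.139, 0.062, 0.001]
contact_force: [0.5, 3.9, -4.0]
opening: 0.017
grip_force: 29.6
t 5.07 pos [ 0.4915 -0.0006  0.1395] R [[0.999, -0.039, -0.001], [-0.039, -0.999, 0.002], [-0.001, -0.002, -1.0]] F [ 0.5  3.9 -4. ]  need tool mm [ 1.  10.4 59.5]
```

```bash
python3 -m handwheel '[{"tx":0,"ty":-3.2,"tz":-9.5,"roll":0},{"tx":0,"ty":-3.7,"tz":-9.3,"roll":0},{"tx":0,"ty":-4.1,"tz":-9.1,"roll":0},{"tx":0,"ty":-4.6,"tz":-8.9,"roll":0},{"tx":0,"ty":-5,"tz":-8.7,"roll":0},{"tx":0,"ty":-5.4,"tz":-8.4,"roll":0},{"tx":0,"ty":-5.9,"tz":-8.1,"roll":0},{"tx":0,"ty":-6.2,"tz":-7.8,"roll":0},{"tx":0,"ty":-6.6,"tz":-7.5,"roll":0},{"tx":0,"ty":-7,"tz":-7.1,"roll":0},{"tx":0,"ty":0,"tz":0,"roll":0},{"tx":0,"ty":0,"tz":0,"roll":0}]' 5 30
python3 -c "
from h import *
to([.492,-.011,.080])"
```

```text
t: 6.07
tool_pos: [0.4935, 0.0487, 0.2262]
tool_rot: [3.136, -0.063, -0.0]
contact_force: [-7.7, -7.4, 8.8]
opening: 0.0169
grip_force: 30.2
t 6.07 pos [0.4935 0.0487 0.2262] R [[0.999, -0.04, -0.0], [-0.04, -0.999, -0.005], [0.0, 0.005, -1.0]] F [-7.7 -7.4  8.8]  need tool mm [  0.8  59.1 146.5]
```

```bash
python3 -c "
from h import *
o=ctrl.get_obs();print(o['contact_force'],o['wrist_torque'],o['tool_pos'])
a=optics.get_image('scene')[0];b=optics.get_image('side')[0]
o=ctrl.get_obs();print(o['contact_force'],o['wrist_torque'],o['tool_pos'])
A=cv2.resize(a[80:280,120:320,::-1],(400,400),interpolation=3);B=cv2.resize(b[60:260,150:350,::-1],(400,400),interpolation=3)
cv2.imwrite('pics/m1.png',np.hstack([A,B]))"
```

```text
[-7.69747191 -7.44956611  8.78535962] [-1.3816416   1.24162641  0.07729515] [0.49354103 0.04871438 0.2261873 ]
[-8.44004701 -7.57940571  9.71349712] [-1.31091306  1.24738301  0.14379607] [0.49352775 0.04847502 0.22600399]
```

View pics/m1.png

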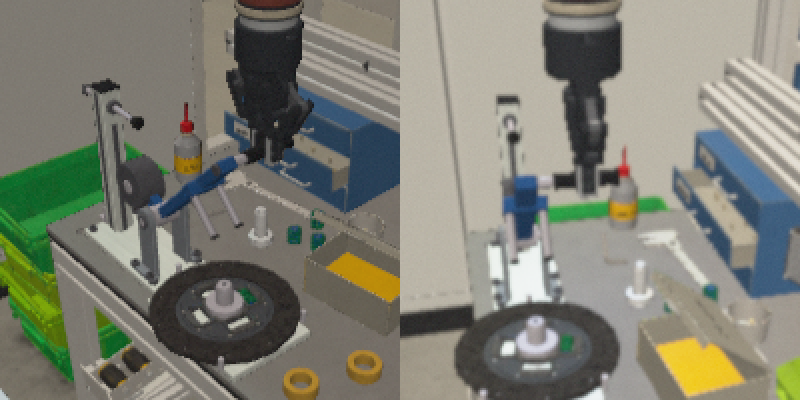

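The picture shows the arm raised about 45°, with the handle held cleanly in the fingers and nothing else touching. I'll ease the side load.

```bash
python3 -m handwheel '[{"tx":-2,"ty":1.5,"tz":-1.5,"roll":0},{"tx":0,"ty":0,"tz":0,"roll":0},{"tx":0,"ty":0,"tz":0,"roll":0}]' 5 30
python3 -c "
from h import *
to([.492,-.011,.080])"
```

```text
t: 6.42
tool_pos: [0.4935, 0.0486, 0.2262]
tool_rot: [-3.141, 0.063, -0.009]
contact_force: [5.1, -0.9, 1.8]
opening: 0.0167
grip_force: 30.0
t 6.42 pos [0.4935 0.0486 0.2262] R [[0.999, -0.04, 0.006], [-0.04, -0.999, 0.0], [0.006, -0.0, -1.0]] F [ 5.1 -0.9  1.8]  need tool mm [1.000e-01 5.970e+01 1.462e+02]
```

```bash
python3 -m handwheel '[{"tx":0.8,"ty":-7.3,"tz":-6.8,"roll":0},{"tx":0,"ty":-7.7,"tz":-6.4,"roll":0},{"tx":0,"ty":-8,"tz":-6,"roll":0},{"tx":0,"ty":-8.3,"tz":-5.6,"roll":0},{"tx":0,"ty":-8.5,"tz":-5.2,"roll":0},{"tx":0,"ty":0,"tz":0,"roll":0},{"tx":0,"ty":0,"tz":0,"roll":0}]' 5 30
python3 -c "
from h import *
to([.492,-.011,.080])"
```

```text
t: 7.0
tool_pos: [0.495, 0.0888, 0.2569]
tool_rot: [3.141, -0.062, 0.005]
contact_force: [-0.3, -1.6, 7.1]
opening: 0.0165
grip_force: 31.7
t 7.0 pos [0.495  0.0888 0.2569] R [[0.999, -0.039, 0.003], [-0.039, -0.999, -0.0], [0.003, -0.0, -1.0]] F [-0.3 -1.6  7.1]  need tool mm [  0.4  99.8 176.9]
```

```bash
python3 -m handwheel '[{"tx":0,"ty":-8.8,"tz":-5.8,"roll":0},{"tx":0,"ty":-9,"tz":-4.5,"roll":0},{"tx":0,"ty":-9.2,"tz":-4,"roll":0},{"tx":0,"ty":-9.4,"tz":-3.5,"roll":0},{"tx":0,"ty":-9.6,"tz":-3,"roll":0},{"tx":0,"ty":-9.7,"tz":-2.5,"roll":0},{"tx":0,"ty":0,"tz":0,"roll":0},{"tx":0,"ty":0,"tz":0,"roll":0}]' 5 30
python3 -c "
from h import *
to([.492,-.011,.080])"
```

```text
t: 7.67
tool_pos: [0.4968, 0.146, 0.2774]
tool_rot: [-3.139, 0.06, -0.002]
contact_force: [6.4, 2.2, 0.6]
opening: 0.017
grip_force: 32.7
t 7.67 pos [0.4968 0.146  0.2774] R [[0.999, -0.038, 0.001], [-0.038, -0.999, 0.002], [0.001, -0.002, -1.0]] F [6.4 2.2 0.6]  need tool mm [  1.  157.6 197. ]
```

```bash
python3 -m handwheel '[{"tx":0.8,"ty":-8,"tz":-1.5,"roll":0},{"tx":0,"ty":-8,"tz":-1.3,"roll":0},{"tx":0,"ty":-8,"tz":-1.0,"roll":0},{"tx":0,"ty":-8,"tz":-0.6,"roll":0},{"tx":0,"ty":-8,"tz":-0.2,"roll":0},{"tx":0,"ty":-6,"tz":0,"roll":0},{"tx":0,"ty":-4,"tz":0.1,"roll":0},{"tx":0,"ty":0,"tz":0,"roll":0},{"tx":0,"ty":0,"tz":0,"roll":0}]' 5 30
python3 - <<'E'
from h import *
to([.492,-.011,.080])
f=np.load("pics/scene0.npz");p,d=f["p"],f["d"];c=optics.camera_params("scene");K=c["mtx"];E=c["extrinsics"]
v,u=np.mgrid[:384,:512]
X=np.stack([(u-K[0,2])/K[0,0]*d,(v-K[1,2])/K[1,1]*d,d],-1)@E[:3,:3].T+E[:3,3]
m=(X[...,0]>.41)&(X[...,0]<.46)&(X[...,1]>.215)&(X[...,1]<.33)&(X[...,2]>.2)&(X[...,2]<.24)
q=X[m];print(np.c_[q,p[m]].round(3)[np.argsort(q[:,1])][:25])
E
```

```text
t: 8.42
tool_pos: [0.4985, 0.1942, 0.2814]
tool_rot: [-3.141, 0.062, 0.003]
contact_force: [-1.9, 2.6, -0.9]
opening: 0.0168
grip_force: 33.3
t 8.42 pos [0.4985 0.1942 0.2814] R [[0.999, -0.04, -0.002], [-0.04, -0.999, 0.0], [-0.002, -0.0, -1.0]] F [-1.9  2.6 -0.9]  need tool mm [  2.  205.4 201.4]
[[ 0.44   0.233  0.22  35.    34.    34.   ]
 [ 0.433  0.233  0.219 35.    34.    34.   ]
 [ 0.434  0.234  0.221 33.    36.    34.   ]
 [ 0.438  0.234  0.226 32.    35.    32.   ]
 [ 0.438  0.234  0.228 37.    34.    35.   ]
 [ 0.435  0.235  0.223 40.    37.    36.   ]
 [ 0.429  0.236  0.22  37.    37.    35.   ]
 [ 0.436  0.236  0.226 30.    33.    31.   ]
 [ 0.438  0.236  0.216 36.    35.    35.   ]
 [ 0.442  0.236  0.223 33.    36.    34.   ]
 [ 0.429  0.236  0.222 36.    37.    37.   ]
 [ 0.43   0.236  0.225 36.    39.    33.   ]
 [ 0.433  0.237  0.224 40.    41.    37.   ]
 [ 0.435  0.237  0.214 28.    28.    29.   ]
 [ 0.433  0.237  0.22  37.    36.    37.   ]
 [ 0.437  0.237  0.231 98.    96.    88.   ]
 [ 0.439  0.237  0.218 37.    35.    33.   ]
 [ 0.432  0.237  0.215 55.    54.    51.   ]
 [ 0.439  0.237  0.221 34.    34.    32.   ]
 [ 0.434  0.237  0.226 36.    36.    34.   ]
 [ 0.443  0.237  0.22  37.    38.    35.   ]
 [ 0.443  0.238  0.225 92.    89.    83.   ]
 [ 0.431  0.238  0.227 40.    41.    37.   ]
 [ 0.428  0.238  0.228 46.    47.    43.   ]
 [ 0.427  0.238  0.222 59.    59.    55.   ]]
```

```bash
python3 -m handwheel '[{"tx":0,"ty":-7,"tz":0.2,"roll":0},{"tx":0,"ty":-7,"tz":0.5,"roll":0},{"tx":0,"ty":-7,"tz":0.7,"roll":0},{"tx":0,"ty":-6,"tz":0.8,"roll":0},{"tx":0,"ty":-3,"tz":0.4,"roll":0},{"tx":0,"ty":0,"tz":0,"roll":0},{"tx":0,"ty":0,"tz":0,"roll":0}]' 5 30
python3 -m handwheel '[{"tx":0,"ty":-3,"tz":0.5,"roll":0},{"tx":0,"ty":-2,"tz":0.4,"roll":0},{"tx":0,"ty":0,"tz":0,"roll":0},{"tx":0,"ty":0,"tz":0,"roll":0}]' 5 30
```

```text
t: 9.0
tool_pos: [0.4998, 0.2247, 0.2789]
tool_rot: [-3.14, 0.062, 0.003]
contact_force: [-3.1, 4.1, -1.5]
opening: 0.0167
grip_force: 33.0
t: 9.33
tool_pos: [0.5, 0.2293, 0.2779]
tool_rot: [-3.141, 0.062, 0.003]
contact_force: [-4.8, 3.3, -1.7]
opening: 0.017
grip_force: 33.1
```

```bash
python3 -m handwheel '[{"tx":-0.5,"ty":-2,"tz":0.5,"roll":0},{"tx":0,"ty":-2,"tz":0.4,"roll":0},{"tx":0,"ty":0,"tz":0,"roll":0},{"tx":0,"ty":0,"tz":0,"roll":0}]' 5 30
python3 -m handwheel '[{"tx":0,"ty":-2,"tz":0.5,"roll":0},{"tx":0,"ty":-1,"tz":0.2,"roll":0},{"tx":0,"ty":0,"tz":0,"roll":0},{"tx":0,"ty":0,"tz":0,"roll":0}]' 5 30
```

```text
t: 9.67
tool_pos: [0.5002, 0.2331, 0.2773]
tool_rot: [-3.141, 0.063, 0.0]
contact_force: [-2.0, 3.7, -2.2]
opening: 0.0169
grip_force: 32.9
t: 10.0
tool_pos: [0.5003, 0.2357, 0.2767]
tool_rot: [3.141, -0.063, -0.001]
contact_force: [-3.5, 2.0, -2.7]
opening: 0.0168
grip_force: 32.9
```

```bash
python3 -m handwheel '[{"tx":-0.4,"ty":-2,"tz":0.4,"roll":0},{"tx":0,"ty":0,"tz":0,"roll":0},{"tx":0,"ty":0,"tz":0,"roll":0}]' 5 30
```

```text
t: 10.25
tool_pos: [0.5003, 0.2378, 0.2764]
tool_rot: [-3.141, 0.063, -0.001]
contact_force: [-0.2, 2.3, -3.9]
opening: 0.017
grip_force: 32.7
```

```bash
python3 -m handwheel '[{"tx":0,"ty":-2,"tz":0.4,"roll":0},{"tx":0,"ty":0,"tz":0,"roll":0},{"tx":0,"ty":0,"tz":0,"roll":0}]' 5 30
```

```text
t: 10.5
tool_pos: [0.5004, 0.24, 0.276]
tool_rot: [-3.14, 0.063, -0.001]
contact_force: [0.9, 2.8, -4.2]
opening: 0.017
grip_force: 32.5
```

```bash
python3 -m handwheel '[{"tx":0,"ty":-2,"tz":0.9,"roll":0},{"tx":0,"ty":-1,"tz":0.5,"roll":0},{"tx":0,"ty":0,"tz":0,"roll":0},{"tx":0,"ty":0,"tz":0,"roll":0}]' 5 30
python3 -m handwheel '[{"tx":0,"ty":-1,"tz":0.3,"roll":0},{"tx":0,"ty":-1,"tz":0.3,"roll":0},{"tx":0,"ty":0,"tz":0,"roll":0},{"tx":0,"ty":0,"tz":0,"roll":0}]' 5 30
```

```text
t: 10.83
tool_pos: [0.5005, 0.2427, 0.2753]
tool_rot: [3.141, -0.063, 0.002]
contact_force: [0.1, 0.9, -0.6]
opening: 0.0166
grip_force: 32.8
t: 11.17
tool_pos: [0.5006, 0.2445, 0.2749]
tool_rot: [3.141, -0.063, 0.002]
contact_force: [-1.5, -0.7, 2.5]
opening: 0.0167
grip_force: 33.0
```

```bash
python3 -m handwheel '[{"tx":0,"ty":-1,"tz":0.2,"roll":0},{"tx":0,"ty":-1,"tz":0.2,"roll":0},{"tx":0,"ty":0,"tz":0,"roll":0},{"tx":0,"ty":0,"tz":0,"roll":0}]' 5 30
```

```text
t: 11.5
tool_pos: [0.5006, 0.246, 0.2745]
tool_rot: [3.139, -0.064, 0.001]
contact_force: [-2.1, -5.1, 4.7]
opening: 0.0164
grip_force: 33.3
```

```bash
python3 -m handwheel '[{"tx":-0.3,"ty":1,"tz":-0.6,"roll":0},{"tx":0,"ty":1.2,"tz":-0.5,"roll":0},{"tx":0,"ty":0,"tz":0,"roll":0},{"tx":0,"ty":0,"tz":0,"roll":0}]' 5 20
```

```text
t: 11.83
tool_pos: [0.5006, 0.2447, 0.2749]
tool_rot: [-3.14, 0.063, -0.002]
contact_force: [2.5, -1.7, 2.0]
opening: 0.0169
grip_force: 32.9
```

```bash
python3 -m handwheel '[{"tx":0,"ty":0,"tz":0,"roll":0},{"tx":0,"ty":0,"tz":0,"roll":0},{"tx":0,"ty":0,"tz":0,"roll":0},{"tx":0,"ty":0,"tz":0,"roll":0}]' 24 20
python3 -m handwheel '[{"tx":0,"ty":0,"tz":0,"roll":0},{"tx":0,"ty":0,"tz":0,"roll":0},{"tx":0,"ty":0,"tz":0,"roll":0},{"tx":0,"ty":0,"tz":0,"roll":0}]' 50 20
python3 -m handwheel '[{"tx":0,"ty":0,"tz":-10,"roll":0},{"tx":0,"ty":0,"tz":-15,"roll":0},{"tx":0,"ty":0,"tz":-15,"roll":0},{"tx":0,"ty":0,"tz":-15,"roll":0},{"tx":0,"ty":0,"tz":-15,"roll":0},{"tx":0,"ty":0,"tz":0,"roll":0},{"tx":0,"ty":0,"tz":0,"roll":0}]' 50 20
python3 -c "
from h import *
to([.513,-.215,.2])
a=optics.get_image('scene')[0];b=optics.get_image('side')[0];np.savez('pics/two.npz',a=a,b=b)
A=cv2.resize(a[80:280,120:320,::-1],(400,400),interpolation=3);B=cv2.resize(b[60:260,150:350,::-1],(400,400),interpolation=3)
cv2.imwrite('pics/m2.png',np.hstack([A,B]))"
```

```text
t: 12.17
tool_pos: [0.4996, 0.2449, 0.2742]
tool_rot: [-3.141, 0.063, 0.002]
contact_force: [0.8, 0.3, -0.6]
opening: 0.0242
grip_force: 0.0
t: 12.5
tool_pos: [0.5, 0.2446, 0.2748]
tool_rot: [-3.141, 0.063, 0.0]
contact_force: [-0.4, -0.3, -0.1]
opening: 0.0503
grip_force: 0.0
t: 13.08
tool_pos: [0.5006, 0.2448, 0.3468]
tool_rot: [-3.14, 0.063, -0.005]
contact_force: [0.1, 0.0, 0.9]
opening: 0.0502
grip_force: 0.0
t 13.08 pos [0.5006 0.2448 0.3468] R [[0.999, -0.04, 0.003], [-0.04, -0.999, 0.001], [0.003, -0.001, -1.0]] F [0.1 0.  0.9]  need tool mm [ 30.5 459.1 146.3]
```

View pics/m2.png

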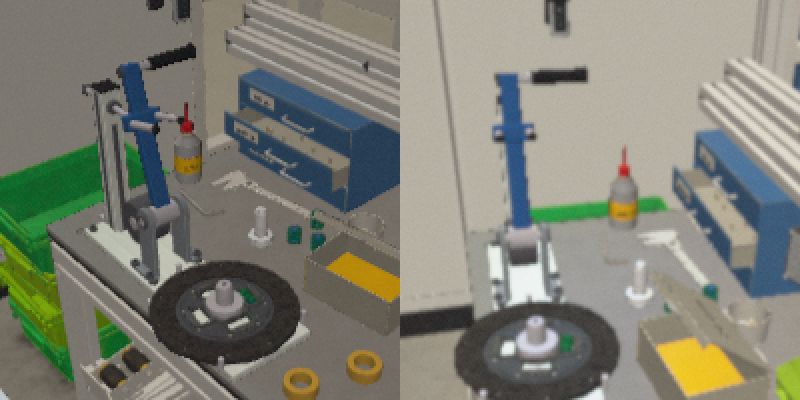

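The arm is leaning open on its stop, handle free at about (165,55), and the spigot is now exposed at (224,290). Next I look from above the disc.

```bash
python3 -m handwheel '[{"tx":-1,"ty":25,"tz":0,"roll":0},{"tx":-1,"ty":25,"tz":0,"roll":0},{"tx":-1,"ty":25,"tz":0,"roll":0},{"tx":-1,"ty":25,"tz":0,"roll":0},{"tx":-1,"ty":25,"tz":10,"roll":0},{"tx":-1,"ty":25,"tz":10,"roll":0},{"tx":-1,"ty":25,"tz":15,"roll":0},{"tx":-1,"ty":25,"tz":15,"roll":0},{"tx":-1,"ty":25,"tz":15,"roll":0},{"tx":-1,"ty":25,"tz":15,"roll":0},{"tx":-1,"ty":25,"tz":15,"roll":0},{"tx":0,"ty":5,"tz":0,"roll":0}]' 85 20
python3 -m handwheel '[{"tx":0,"ty":0,"tz":0,"roll":0},{"tx":0,"ty":0,"tz":0,"roll":0},{"tx":0,"ty":0,"tz":0,"roll":0},{"tx":0,"ty":0,"tz":0,"roll":0}]' 85
python3 -c "
from h import *
o=ctrl.get_obs()
p,d=optics.get_image('wrist');np.savez('pics/w2.npz',p=p,d=d,pos=o['tool_pos'],rot=o['tool_rot']);cv2.imwrite('pics/w2.png',p[:,:,::-1])"
```

```text
t: 14.18
tool_pos: [0.475, -0.0369, 0.2445]
tool_rot: [-3.14, 0.068, 0.013]
contact_force: [-0.5, 0.4, -1.4]
opening: 0.0848
grip_force: 0.0
t: 14.52
tool_pos: [0.4783, -0.0339, 0.2508]
tool_rot: [3.141, -0.061, 0.002]
contact_force: [0.1, 0.1, -0.4]
opening: 0.0848
grip_force: 0.0
```

View pics/w2.png

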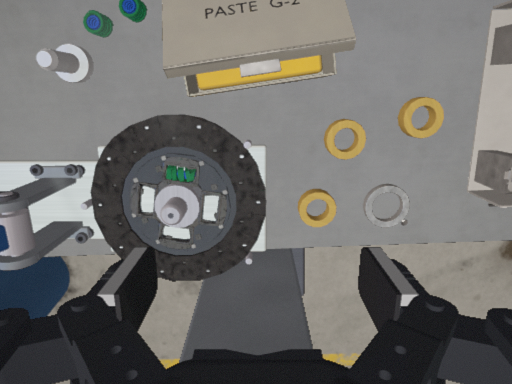

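The wrist view shows the spigot top near (172,212) on the hub at (177,205), the disc rim around (180,198), and the target collar at (421,117).

```bash
cat >> h.py <<'E'
def fit(m,z,obs,mn=200,ell=False):
    out=[]
    for c in cv2.findContours(m.astype(np.uint8),cv2.RETR_EXTERNAL,cv2.CHAIN_APPROX_NONE)[0]:
        if cv2.contourArea(c)<mn: continue
        q=np.array([wray(x,z,obs)[:2] for x in cv2.convexHull(c)[:,0].astype(float)])
        s=np.linalg.lstsq(np.c_[2*q,np.ones(len(q))],(q**2).sum(1),rcond=None)[0]; r=np.sqrt(s[2]+s[0]**2+s[1]**2)
        out.append((s[:2].round(4),round(r,4),round(np.abs(np.hypot(*(q-s[:2]).T)-r).max(),4),c[:,0].mean(0).round(0)))
    return out
E
python3 - <<'E'
from h import *
f=np.load('pics/w2.npz');p=f['p'];o=dict(tool_pos=f['pos'],tool_rot=f['rot'])
h=cv2.cvtColor(p,cv2.COLOR_RGB2HSV)
m=(h[...,2]<75);m[:,280:]=0;m[:,:80]=0;m[290:]=0
m=cv2.morphologyEx(m.astype(np.uint8),cv2.MORPH_OPEN,np.ones((5,5)))
print("disc",fit(m,.022,o,3000))
m=(h[...,0]>12)&(h[...,0]<26)&(h[...,1]>120)
for z in (.018,.009): print("ring",z,fit(m,z,o,500))
# bore at top: dark inside
cv2.imwrite('pics/w2c.png',cv2.resize(p[170:245,135:225,::-1],(720,600),interpolation=cv2.INTER_CUBIC))
E
```

```text
disc [(array([0.425, 0.062]), np.float64(0.1029), np.float64(0.0284), array([176., 205.]))]
ring 0.018 [(array([ 0.4167, -0.0992]), np.float64(0.0225), np.float64(0.0014), array([316., 207.])), (array([ 0.4955, -0.1296]), np.float64(0.022), np.float64(0.001), array([344., 138.])), (array([ 0.5156, -0.211 ]), np.float64(0.0229), np.float64(0.0018), array([420., 117.])), (array([ 0.5896, -0.0358]), np.float64(0.0631), np.float64(0.0321), array([259.,  74.]))]
ring 0.009 [(array([ 0.4136, -0.1007]), np.float64(0.023), np.float64(0.0014), array([316., 207.])), (array([ 0.4943, -0.1319]), np.float64(0.0225), np.float64(0.001), array([344., 138.])), (array([ 0.5148, -0.2152]), np.float64(0.0235), np.float64(0.0018), array([420., 117.])), (array([ 0.5906, -0.0358]), np.float64(0.0646), np.float64(0.0329), array([259.,  74.]))]
```

View pics/w2c.png

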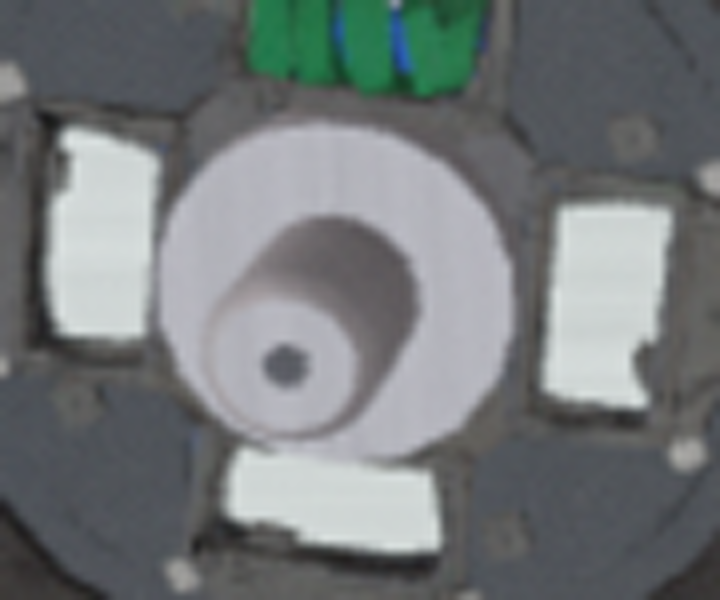

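Run:
```python
from h import *
f=np.load('pics/w2.npz');p=f['p'];d=f['d'];o=dict(tool_pos=f['pos'],tool_rot=f['rot'])
print("spig",wray((170.3,215.2),.060,o).round(4),"hub",wray((176.6,205.9),.032,o).round(4))
c=optics.camera_params("wrist");T=np.eye(4);T[:3,:3]=Ro.from_rotvec(f['rot']).as_matrix();T[:3,3]=f['pos'];E=T@c["tool_from_camera"];K=c["mtx"]
v,u=np.mgrid[:384,:512]
X=np.stack([(u-K[0,2])/K[0,0]*d,(v-K[1,2])/K[1,1]*d,d],-1)@E[:3,:3].T+E[:3,3]
m=(d>0)&(u>440)&(v<230)&(X[...,2]>.008)
q=X[m];print("obst",len(q),q.min(0).round(3),q.max(0).round(3))
for P in [X[(abs(u-uu)<2)&(abs(v-vv)<2)&(d>0)] for uu,vv in [(388,190),(401,117),(421,99),(441,117),(421,136)]]: print(np.median(P,0).round(4))
h=cv2.cvtColor(p,cv2.COLOR_RGB2HSV)
m=(h[...,0]>12)&(h[...,0]<26)&(h[...,1]>110)&(u>390)&(v>80)&(v<150)&(d>0)
q=X[m&(X[...,2]>.014)];print("top",q.min(0).round(4),q.max(0).round(4),np.median(q,0).round(4));
# bore contour
mm=(m).astype(np.uint8)
cs,hi=cv2.findContours(mm,cv2.RETR_CCOMP,cv2.CHAIN_APPROX_NONE)
for cc,hh in zip(cs,hi[0]):
    if len(cc)>20:(a,b),(w,hh2),_=cv2.fitEllipse(cc);print(hh[3],a,b,w,hh2,wray((a,b),.018,o).round(4))
to([.515,-.2125,.15])
```

```text
spig [0.4289 0.0595 0.06  ] hub [0.4298 0.0592 0.032 ]
obst 2703 [ 0.425 -0.318  0.008] [ 0.624 -0.23   0.066]
[ 0.4333 -0.1831  0.0126]
[ 0.5163 -0.1915  0.0143]
[ 0.5347 -0.2082  0.0212]
[ 0.5151 -0.2317  0.0216]
[ 0.4956 -0.2119  0.0204]
top [ 0.4943 -0.234   0.014 ] [ 0.5366 -0.1911  0.0236] [ 0.5162 -0.2118  0.0208]
-1 420.5068664550781 116.88873291015625 39.34501266479492 45.244239807128906 [ 0.5159 -0.2112  0.018 ]
0 419.6188659667969 117.06319427490234 18.069034576416016 24.633607864379883 [ 0.5157 -0.2102  0.018 ]
t 14.57 pos [ 0.4782 -0.0339  0.2507] R [[0.999, -0.039, 0.001], [-0.039, -0.999, -0.0], [0.001, 0.0, -1.0]] F [0.2 0.8 0.4]  need tool mm [ 43.5 177.1 100.8]
```

```bash
python3 -m handwheel '[{"tx":5,"ty":22,"tz":10,"roll":0},{"tx":5,"ty":22,"tz":10,"roll":0},{"tx":5,"ty":22,"tz":10,"roll":0},{"tx":5,"ty":22,"tz":10,"roll":0},{"tx":6,"ty":22,"tz":10,"roll":0},{"tx":6,"ty":22,"tz":15,"roll":0},{"tx":6,"ty":22,"tz":15,"roll":0},{"tx":5,"ty":22,"tz":20,"roll":0},{"tx":0,"ty":0,"tz":0,"roll":0},{"tx":0,"ty":0,"tz":0,"roll":0},{"tx":0,"ty":0,"tz":0,"roll":0},{"tx":0,"ty":0,"tz":0,"roll":0}]' 62
python3 - <<'E'
from h import *
f=np.load('pics/w2.npz');d=f['d'];c=optics.camera_params("wrist")
def cloud(d,pos,rot):
    T=np.eye(4);T[:3,:3]=Ro.from_rotvec(rot).as_matrix();T[:3,3]=pos;E=T@c["tool_from_camera"];K=c["mtx"];v,u=np.mgrid[:384,:512]
    return np.stack([(u-K[0,2])/K[0,0]*d,(v-K[1,2])/K[1,1]*d,d],-1)@E[:3,:3].T+E[:3,3],u,v
X,u,v=cloud(d,f['pos'],f['rot']);q=X[(d>0)&(u>440)&(v<230)&(X[...,2]>.03)];print("obst",q.min(0).round(3),q.max(0).round(3),np.percentile(q,[5,50,95],axis=0).round(3))
o=ctrl.get_obs();p,d=optics.get_image('wrist');np.savez('pics/w3.npz',p=p,d=d,pos=o['tool_pos'],rot=o['tool_rot']);cv2.imwrite('pics/w3.png',p[:,:,::-1])
h=cv2.cvtColor(p,cv2.COLOR_RGB2HSV)
m=(h[...,0]>12)&(h[...,0]<26)&(h[...,1]>110)
print(fit(m,.018,o,1500))
cs,hi=cv2.findContours(m.astype(np.uint8),cv2.RETR_CCOMP,cv2.CHAIN_APPROX_NONE)
for cc,hh in zip(cs,hi[0]):
    if len(cc)>40:(a,b),(w,l),_=cv2.fitEllipse(cc);print(hh[3],round(a),round(b),round(w),round(l),wray((a,b),.018,o).round(4))
to([.5155,-.2125,.005]);print(o['q'].round(3))
E
```

```text
t: 15.57
tool_pos: [0.5145, -0.2116, 0.1513]
tool_rot: [3.14, -0.061, 0.003]
contact_force: [0.2, -0.3, -0.5]
opening: 0.0618
grip_force: 0.0
obst [ 0.425 -0.314  0.03 ] [ 0.623 -0.279  0.066] [[ 0.427 -0.298  0.031]
 [ 0.454 -0.286  0.045]
 [ 0.583 -0.281  0.064]]
[(array([ 0.4961, -0.1315]), np.float64(0.0228), np.float64(0.0017), array([165., 203.])), (array([ 0.5157, -0.213 ]), np.float64(0.022), np.float64(0.0008), array([260., 177.])), (array([ 0.605 , -0.0399]), np.float64(0.0561), np.float64(0.0139), array([53., 85.]))]
-1 415 380 6 49 [ 0.3    -0.3607  0.018 ]
-1 130 273 10 32 [ 0.4311 -0.0916  0.018 ]
-1 165 203 50 52 [ 0.4966 -0.1316  0.018 ]
2 166 202 23 30 [ 0.4971 -0.1324  0.018 ]
-1 260 177 50 52 [ 0.5163 -0.213   0.018 ]
4 260 176 27 31 [ 0.5169 -0.2129  0.018 ]
-1 51 81 96 133 [ 0.599  -0.0544  0.018 ]
t 15.62 pos [ 0.5145 -0.2116  0.1514] R [[0.999, -0.039, 0.002], [-0.039, -0.999, -0.001], [0.002, 0.001, -1.0]] F [-1.6 -0.2 -0.7]  need tool mm [  0.7   0.7 146.4]
[-0.524 -0.049  1.852  0.     1.337  1.085]
```

View pics/w3.png

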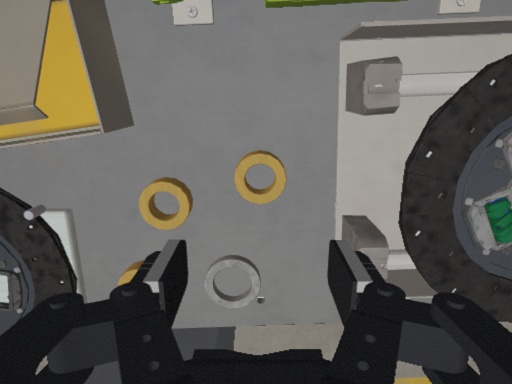

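The wrist view shows the target collar at (260,178), with the spacer ring, the other collars and the bracket (right, beyond column 340) clear of the finger lines.

```bash
python3 -m handwheel '[{"tx":1.5,"ty":1.3,"tz":15,"roll":0},{"tx":0,"ty":0,"tz":18,"roll":0},{"tx":0,"ty":0,"tz":20,"roll":0},{"tx":0,"ty":0,"tz":20,"roll":0},{"tx":0,"ty":0,"tz":20,"roll":0},{"tx":0,"ty":0,"tz":18,"roll":0},{"tx":0,"ty":0,"tz":12,"roll":0},{"tx":0,"ty":0,"tz":8,"roll":0},{"tx":0,"ty":0,"tz":0,"roll":0},{"tx":0,"ty":0,"tz":0,"roll":0},{"tx":0,"ty":0,"tz":0,"roll":0}]' 62
python3 -c "
from h import *
to([.516,-.213,.005])"
```

```text
t: 16.53
tool_pos: [0.5161, -0.2141, 0.0202]
tool_rot: [3.14, -0.063, 0.003]
contact_force: [-0.5, 0.1, -0.5]
opening: 0.0618
grip_force: 0.0
t 16.53 pos [ 0.5161 -0.2141  0.0202] R [[0.999, -0.04, 0.002], [-0.04, -0.999, -0.001], [0.002, 0.001, -1.0]] F [-0.5  0.1 -0.5]  need tool mm [-0.2 -1.2 15.2]
```

```bash
python3 -m handwheel '[{"tx":0,"ty":-1,"tz":5,"roll":0},{"tx":0,"ty":0,"tz":5,"roll":0},{"tx":0,"ty":0,"tz":5,"roll":0},{"tx":0,"ty":0,"tz":0,"roll":0},{"tx":0,"ty":0,"tz":0,"roll":0}]' 62
python3 -m handwheel '[{"tx":0,"ty":0,"tz":0,"roll":0},{"tx":0,"ty":0,"tz":0,"roll":0},{"tx":0,"ty":0,"tz":0,"roll":0},{"tx":0,"ty":0,"tz":0,"roll":0},{"tx":0,"ty":0,"tz":0,"roll":0},{"tx":0,"ty":0,"tz":0,"roll":0}]' 35 25
python3 -c "
from h import *
to([.516,-.213,.005])"
```

```text
t: 16.95
tool_pos: [0.5147, -0.2125, 0.0032]
tool_rot: [-3.14, 0.063, 0.002]
contact_force: [-0.4, -0.4, 0.4]
opening: 0.0623
grip_force: 0.0
t: 17.45
tool_pos: [0.5154, -0.2129, 0.0042]
tool_rot: [3.141, -0.063, 0.001]
contact_force: [-1.0, 0.7, 2.8]
opening: 0.0428
grip_force: 25.8
t 17.45 pos [ 0.5154 -0.2129  0.0042] R [[0.999, -0.04, 0.001], [-0.04, -0.999, -0.0], [0.001, 0.0, -1.0]] F [-1.   0.7  2.8]  need tool mm [ 0.6  0.1 -0.8]
```

```bash
python3 -m handwheel '[{"tx":0,"ty":0,"tz":-6,"roll":0},{"tx":0,"ty":0,"tz":-14,"roll":0},{"tx":0,"ty":0,"tz":-20,"roll":0},{"tx":0,"ty":0,"tz":-20,"roll":0},{"tx":0,"ty":0,"tz":-20,"roll":0},{"tx":0,"ty":0,"tz":-15,"roll":0},{"tx":0,"ty":0,"tz":-10,"roll":0}]' 35 40
python3 -m handwheel '[{"tx":-4,"ty":-11,"tz":0,"roll":0},{"tx":-8.1,"ty":-22.4,"tz":0,"roll":0},{"tx":-8.1,"ty":-22.4,"tz":0,"roll":0},{"tx":-8.1,"ty":-22.4,"tz":0,"roll":0},{"tx":-8.1,"ty":-22.4,"tz":0,"roll":0},{"tx":-8.1,"ty":-22.4,"tz":0,"roll":0},{"tx":-8.1,"ty":-22.4,"tz":0,"roll":0},{"tx":-8.1,"ty":-22.4,"tz":0,"roll":0},{"tx":-8.1,"ty":-22.4,"tz":0,"roll":0},{"tx":-8.1,"ty":-22.4,"tz":0,"roll":0},{"tx":-8.1,"ty":-22.4,"tz":0,"roll":0},{"tx":-8.1,"ty":-22.4,"tz":0,"roll":0}]' 35 40
python3 -m handwheel '[{"tx":-4,"ty":-11,"tz":0,"roll":0},{"tx":0,"ty":0,"tz":0,"roll":0},{"tx":0,"ty":0,"tz":0,"roll":0},{"tx":0,"ty":0,"tz":0,"roll":0}]' 35 40
python3 - <<'E'
from h import *
to([.4286,.0594,.11])
o=ctrl.get_obs();p,d=optics.get_image('wrist');np.savez('pics/w4.npz',p=p,d=d,pos=o['tool_pos'],rot=o['tool_rot'])
a=optics.get_image('scene')[0];np.savez('pics/s4.npz',a=a)
cv2.imwrite('pics/w4.png',np.hstack([cv2.resize(p[60:360,106:406,::-1],(400,400)),cv2.resize(a[110:260,150:300,::-1],(400,400),interpolation=3)]))
E
```

```text
t: 18.03
tool_pos: [0.5157, -0.213, 0.1108]
tool_rot: [3.14, -0.063, 0.003]
contact_force: [0.6, 0.1, -0.7]
opening: 0.0424
grip_force: 40.8
t: 19.03
tool_pos: [0.4303, 0.0498, 0.1071]
tool_rot: [-3.141, 0.063, 0.005]
contact_force: [1.2, -0.3, -0.9]
opening: 0.0422
grip_force: 40.8
t: 19.37
tool_pos: [0.4283, 0.0592, 0.108]
tool_rot: [3.141, -0.063, -0.002]
contact_force: [-0.1, 0.4, -1.6]
opening: 0.042
grip_force: 40.8
t 19.37 pos [0.4283 0.0592 0.108 ] R [[0.999, -0.04, -0.001], [-0.04, -0.999, -0.0], [-0.001, 0.0, -1.0]] F [-0.1  0.4 -1.6]  need tool mm [ 0.3 -0.2 -2. ]
```

View pics/w4.png

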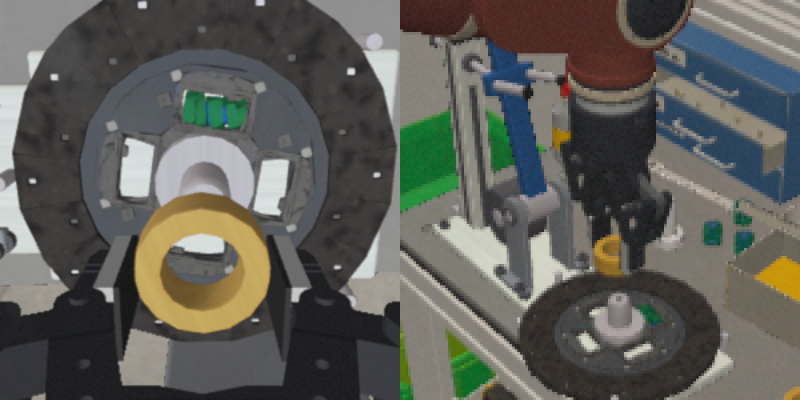

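Left (wrist): the collar is held at about (203,263), with the hub behind it at (204,180). Right (scene): the collar hangs over the disc and the arm is still leaning open.

Run:
```python
from h import *
from scipy.optimize import least_squares
f=np.load('pics/w4.npz');p=f['p'];o=dict(tool_pos=f['pos'],tool_rot=f['rot'])
h=cv2.cvtColor(p,cv2.COLOR_RGB2HSV)
m=(h[...,0]>12)&(h[...,0]<26)&(h[...,1]>110);m[:190]=0;m[320:]=0;m[:,:190]=0;m[:,330:]=0
zt=f['pos'][2]-.0042+.018
cs=max(cv2.findContours(m.astype(np.uint8),cv2.RETR_CCOMP,cv2.CHAIN_APPROX_NONE)[0],key=cv2.contourArea)
def circ(pts,z,r):
    q=np.array([wray(x,z,o)[:2] for x in pts.astype(float)])
    s=least_squares(lambda s:np.hypot(*(q-s[:2]).T)-(r or s[2]),[*q.mean(0),.02],loss='soft_l1',f_scale=.0005).x;return s.round(4),np.abs(np.hypot(*(q-s[:2]).T)-(r or s[2])).mean().round(5)
hull=cs[:,0]
print("collar top outer",circ(hull[hull[:,1]<258],zt,.022),circ(hull[hull[:,1]<258],zt,None))
# hub upper arc: for each column first bright pixel below dark region
g=p.astype(int);w=(g.min(2)>135)
pts=[]
for a in np.radians(np.arange(180,361,6)):
    for r in range(55,20,-1):
        u=259+r*np.cos(a);v=196+r*np.sin(a)
        iu,iv=int(round(u)),int(round(v))
        if w[iv,iu] and w[int(round(196+(r-3)*np.sin(a))),int(round(259+(r-3)*np.cos(a)))]: pts.append((u,v,r));break
pts=np.array(pts);print(pts[:,2].tolist())
k=(abs(pts[:,2]-np.median(pts[:,2]))<6)
print("hub",circ(pts[k,:2],.032,.025),circ(pts[k,:2],.032,None))
```

```text
collar top outer (array([0.4313, 0.06  , 0.02  ]), np.float64(0.00055)) (array([0.4328, 0.06  , 0.0208]), np.float64(0.00027))
[55.0, 55.0, 55.0, 55.0, 55.0, 55.0, 36.0, 36.0, 36.0, 36.0, 36.0, 35.0, 35.0, 35.0, 34.0, 35.0, 34.0, 34.0, 35.0, 35.0, 35.0, 35.0, 35.0, 35.0, 36.0, 36.0, 36.0, 55.0, 55.0, 55.0, 55.0]
hub (array([0.4731, 0.0526, 0.02  ]), np.float64(0.00501)) (array([0.429 , 0.0592, 0.0252]), np.float64(0.0002))
```

Run:
```python
from h import *
from scipy.optimize import least_squares
f=np.load('pics/w4.npz');p=f['p'];o=dict(tool_pos=f['pos'],tool_rot=f['rot'])
h=cv2.cvtColor(p,cv2.COLOR_RGB2HSV)
m=(h[...,0]>12)&(h[...,0]<26)&(h[...,1]>110);m[:190]=0;m[320:]=0;m[:,:190]=0;m[:,330:]=0
zb=f['pos'][2]-.0042
cs,hi=cv2.findContours(m.astype(np.uint8),cv2.RETR_CCOMP,cv2.CHAIN_APPROX_NONE)
out=max(cs,key=cv2.contourArea)[:,0]; inn=max([c for c,k in zip(cs,hi[0]) if k[3]>=0],key=cv2.contourArea)[:,0]
def circ(pts,z,r):
    q=np.array([wray(x,z,o)[:2] for x in pts.astype(float)])
    s=least_squares(lambda s:np.hypot(*(q-s[:2]).T)-(r or s[2]),[*q.mean(0),.02],loss='soft_l1',f_scale=.0005).x;return s.round(4),np.abs(np.hypot(*(q-s[:2]).T)-(r or s[2])).mean().round(5)
print(out.min(0),out.max(0),inn.min(0),inn.max(0))
U=out[out[:,1]<225];L=out[out[:,1]>275];I=inn[inn[:,1]<240]
for n,a,z,r in (("upper outer@bottom",U,zb,.022),("lower outer@top",L,zb+.018,.022),("bore upper@top",I,zb+.018,.013)): print(n,len(a),circ(a,z,r),circ(a,z,None))
```

```text
[206 205] [308 309] [229 233] [285 274]
upper outer@bottom 83 (array([0.4259, 0.0602, 0.02  ]), np.float64(0.00018)) (array([0.4253, 0.0602, 0.0225]), np.float64(0.00018))
lower outer@top 112 (array([0.4275, 0.0601, 0.02  ]), np.float64(0.00015)) (array([0.4274, 0.0601, 0.0219]), np.float64(0.00014))
bore upper@top 36 (array([0.4283, 0.0602, 0.02  ]), np.float64(0.00012)) (array([0.4286, 0.0602, 0.0127]), np.float64(0.00012))
```

```bash
python3 -m handwheel '[{"tx":0.9,"ty":0.7,"tz":6,"roll":0},{"tx":0,"ty":0,"tz":10,"roll":0},{"tx":0,"ty":0,"tz":10,"roll":0},{"tx":0,"ty":0,"tz":8,"roll":0},{"tx":0,"ty":0,"tz":4,"roll":0},{"tx":0,"ty":0,"tz":0,"roll":0},{"tx":0,"ty":0,"tz":0,"roll":0}]' 35 40
python3 -m handwheel '[{"tx":0,"ty":0,"tz":2,"roll":0},{"tx":0,"ty":0,"tz":2,"roll":0},{"tx":0,"ty":0,"tz":2,"roll":0},{"tx":0,"ty":0,"tz":0,"roll":0},{"tx":0,"ty":0,"tz":0,"roll":0}]' 35 40
```

```text
t: 20.05
tool_pos: [0.4294, 0.0587, 0.0703]
tool_rot: [-3.141, 0.063, 0.002]
contact_force: [-0.1, -0.6, -0.8]
opening: 0.0424
grip_force: 40.8
t: 20.47
tool_pos: [0.4297, 0.0587, 0.0648]
tool_rot: [-3.141, 0.063, 0.0]
contact_force: [-0.4, 0.2, -2.4]
opening: 0.0422
grip_force: 40.8
```

```bash
python3 -m handwheel '[{"tx":0,"ty":0,"tz":1.5,"roll":0},{"tx":0,"ty":0,"tz":1.5,"roll":0},{"tx":0,"ty":0,"tz":0,"roll":0},{"tx":0,"ty":0,"tz":0,"roll":0}]' 35 40
python3 -m handwheel '[{"tx":0,"ty":0,"tz":1.5,"roll":0},{"tx":0,"ty":0,"tz":1.5,"roll":0},{"tx":0,"ty":0,"tz":0,"roll":0},{"tx":0,"ty":0,"tz":0,"roll":0}]' 35 40
```

```text
t: 20.8
tool_pos: [0.4296, 0.0587, 0.0617]
tool_rot: [-3.141, 0.063, 0.001]
contact_force: [0.5, -0.5, -1.4]
opening: 0.0421
grip_force: 40.8
t: 21.13
tool_pos: [0.4296, 0.0587, 0.0586]
tool_rot: [-3.141, 0.063, 0.001]
contact_force: [-0.1, -0.2, -0.7]
opening: 0.0423
grip_force: 40.8
```

```bash
python3 -m handwheel '[{"tx":0,"ty":0,"tz":2,"roll":0},{"tx":0,"ty":0,"tz":2,"roll":0},{"tx":0,"ty":0,"tz":0,"roll":0},{"tx":0,"ty":0,"tz":0,"roll":0}]' 35 40
python3 -m handwheel '[{"tx":0,"ty":0,"tz":2,"roll":0},{"tx":0,"ty":0,"tz":2,"roll":0},{"tx":0,"ty":0,"tz":2,"roll":0},{"tx":0,"ty":0,"tz":0,"roll":0},{"tx":0,"ty":0,"tz":0,"roll":0}]' 35 40
```

```text
t: 21.47
tool_pos: [0.4296, 0.0587, 0.0546]
tool_rot: [-3.141, 0.063, 0.001]
contact_force: [-0.0, 1.0, -1.8]
opening: 0.0424
grip_force: 40.8
t: 21.88
tool_pos: [0.4296, 0.0587, 0.0485]
tool_rot: [3.141, -0.063, -0.001]
contact_force: [0.5, -0.1, -1.3]
opening: 0.0421
grip_force: 40.8
```

```bash
python3 -m handwheel '[{"tx":0,"ty":0,"tz":2,"roll":0},{"tx":0,"ty":0,"tz":2,"roll":0},{"tx":0,"ty":0,"tz":2,"roll":0},{"tx":0,"ty":0,"tz":2,"roll":0},{"tx":0,"ty":0,"tz":0,"roll":0},{"tx":0,"ty":0,"tz":0,"roll":0}]' 35 40
python3 -m handwheel '[{"tx":0,"ty":0,"tz":1.5,"roll":0},{"tx":0,"ty":0,"tz":1.5,"roll":0},{"tx":0,"ty":0,"tz":0,"roll":0},{"tx":0,"ty":0,"tz":0,"roll":0},{"tx":0,"ty":0,"tz":0,"roll":0}]' 35 40
```

```text
t: 22.38
tool_pos: [0.4296, 0.0586, 0.0406]
tool_rot: [3.141, -0.063, -0.001]
contact_force: [0.5, 0.8, -0.8]
opening: 0.0425
grip_force: 40.8
t: 22.8
tool_pos: [0.4298, 0.0587, 0.0378]
tool_rot: [-3.141, 0.063, -0.0]
contact_force: [-0.5, -0.1, -1.5]
opening: 0.042
grip_force: 40.8
```

```bash
python3 -m handwheel '[{"tx":0,"ty":0,"tz":1,"roll":0},{"tx":0,"ty":0,"tz":1,"roll":0},{"tx":0,"ty":0,"tz":0,"roll":0},{"tx":0,"ty":0,"tz":0,"roll":0},{"tx":0,"ty":0,"tz":0,"roll":0}]' 35 40
```

```text
t: 23.22
tool_pos: [0.43, 0.0587, 0.0363]
tool_rot: [3.141, -0.063, 0.0]
contact_force: [-1.7, 0.5, 4.7]
opening: 0.0422
grip_force: 41.3
```

```bash
python3 -m handwheel '[{"tx":0,"ty":0,"tz":0.8,"roll":0},{"tx":0,"ty":0,"tz":0,"roll":0},{"tx":0,"ty":0,"tz":0,"roll":0}]' 35 40
```

```text
t: 23.47
tool_pos: [0.43, 0.0587, 0.0363]
tool_rot: [3.141, -0.063, -0.001]
contact_force: [-5.0, -0.3, 11.1]
opening: 0.0423
grip_force: 41.9
```

```bash
python3 -m handwheel '[{"tx":0,"ty":0,"tz":-0.8,"roll":0},{"tx":0,"ty":0,"tz":0,"roll":0}]' 35 20
python3 -m handwheel '[{"tx":0,"ty":0,"tz":0,"roll":0},{"tx":0,"ty":0,"tz":0,"roll":0},{"tx":0,"ty":0,"tz":0,"roll":0},{"tx":0,"ty":0,"tz":0,"roll":0},{"tx":0,"ty":0,"tz":0,"roll":0}]' 62 20
python3 -m handwheel '[{"tx":0,"ty":0,"tz":-5,"roll":0},{"tx":0,"ty":0,"tz":-10,"roll":0},{"tx":0,"ty":0,"tz":-20,"roll":0},{"tx":0,"ty":0,"tz":-20,"roll":0},{"tx":0,"ty":0,"tz":-20,"roll":0},{"tx":0,"ty":5,"tz":-20,"roll":0},{"tx":0,"ty":20,"tz":-20,"roll":0},{"tx":2,"ty":20,"tz":-20,"roll":0},{"tx":2,"ty":20,"tz":-10,"roll":0},{"tx":2,"ty":20,"tz":0,"roll":0},{"tx":0,"ty":0,"tz":0,"roll":0},{"tx":0,"ty":0,"tz":0,"roll":0}]' 62 20
python3 - <<'E'
from h import *
to([.43,.06,.1])
p=optics.get_image('wrist')[0];a=optics.get_image('scene')[0]
cv2.imwrite('pics/w5.png',np.hstack([cv2.resize(p[100:300,80:280,::-1],(400,400)),cv2.resize(a[80:280,120:320,::-1],(400,400),interpolation=3)]))
E
```

```text
t: 23.63
tool_pos: [0.4301, 0.0587, 0.0363]
tool_rot: [3.141, -0.063, 0.001]
contact_force: [-2.7, -0.3, 4.9]
opening: 0.0423
grip_force: 41.4
t: 24.05
tool_pos: [0.4297, 0.0586, 0.0356]
tool_rot: [3.141, -0.063, -0.0]
contact_force: [0.1, 0.0, -0.2]
opening: 0.0621
grip_force: 0.0
t: 25.05
tool_pos: [0.4325, -0.027, 0.1818]
tool_rot: [-3.141, 0.066, -0.002]
contact_force: [0.1, -0.2, -0.4]
opening: 0.0618
grip_force: 0.0
t 25.05 pos [ 0.4325 -0.027   0.1818] R [[0.999, -0.042, 0.001], [-0.042, -0.999, 0.0], [0.001, -0.0, -1.0]] F [ 0.1 -0.2 -0.4]  need tool mm [ -6.3 -86.8  81.8]
```

View pics/w5.png

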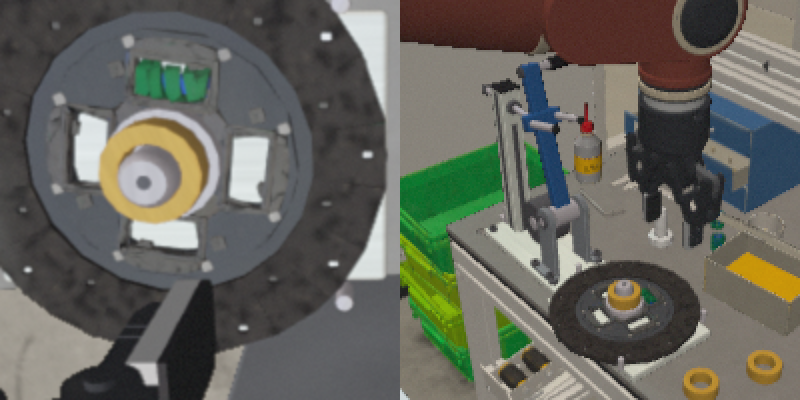

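The collar sits flat over the spigot at (155,170), home on the hub. The arm leans open on its stop and the gripper is clear.

```bash
python3 -c "
from station import ctrl
print(ctrl.finish_job())"
```

```text
the job is handed in; nothing more can be done
None
```

The blue arm is leaning open on its stop screw by itself, the brass collar is seated fully home on the hub over the spigot, the robot is clear of everything, and the job is handed in; no verdict came back, so the judged result is not confirmed.

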